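# Index the turntable by one hole

## Robot

A 7-joint arm with a two-finger parallel gripper is mounted at the origin on a cart in front of the work surface, level with it; the furniture and walls round the work are solid. World frame = base frame: x ahead of the robot, y to its left, z up, the work surface at z = 0. Lengths are in m, angles in rad, forces in N, time in s.
With the tool pointing down it reaches from about 0.35 to 0.9 m from the base axis. Payload 8.1 kg.
Tool frame: the origin (TCP) lies between the finger pads; the fingertips stand 8 mm ahead of it and the grasp point (between the pads) lies 11 mm behind it; z points along the fingers, y is the line along which they close (so a half turn about z gives the same grasp; the last joint's range is limited). The gripper opens to 92 mm and grips with 3 to 60 N. Pads are 19 mm wide; open, the fingers measure 130 mm over their backs; the gripper's body (75 mm by 190 mm) begins 47 mm behind the grasp point.
Start: joints at [-1.273, 0.434, 0.025, 1.573, -0.012, 1.134, -0.075], TCP at [0.244, 0.575, 0.235] pointing down, gripper open.
Joint ranges: [-2.62, 2.62], [-0.44, 2.09], [-1.27, 1.32], [0.08, 2.57], [-1.32, 4.46], [0.12, 2], [-2.74, 2.74]. Speed limits (rad/s): [2.22, 2.22, 3.01, 3.01, 3.14, 3.14, 3.14].

## Interface

Orientations are given as a unit quaternion [x, y, z, w].
In Python, from station import manip gives the robot as it stands.
- The arm moves only by the tool step_arm, never from a script. Its argument "increments" is a list of rows, each a list of 6 numbers: the shift along the tool's x, y, z in mm, then the turn, a rotation vector about the tool's x, y, z in degrees. In form: [[x, y, z, rx, ry, rz], ...]. A call has 1 to 10 rows; each row is the pose to reach, as a shift and turn from the pose commanded when the call began, along the tool's axes at that moment; what a row does not reach only later rows make up. A row lasts 1/12 s, in which the tool goes at most 41.7 mm and 7.16 degrees, less where a joint would pass 70% of its speed; a pose out of reach is approached as far as the arm can. A call with a gripper value outside its range is refused whole. "grip" is the finger opening in mm, from 0 to 91.8, set as the call begins (left out, the last holds). The fingers move at their own pace and stop on an object; "newtons" is the grip in N (left out, the last holds). Time passes only in rows, so rows that repeat a pose let the fingers close. It gives the time, the measured TCP pose, the force, the opening and the grip force at its end, in the units of the state.
- manip.state(): the state, without advancing time (a new reading comes with each control period).
- manip.capture(name): name is "scene" or "top" or "wrist"; returns (picture, depth): 384x512x3 uint8, red, green, blue; 384x512 float32, m along the optical axis (not along the pixel's ray), 0 where there is no reading.
- manip.camera_params(name): a dict with "intrinsics" (3x3 intrinsics, pixels), "rvec" (rotation vector, rad) and "tvec" (3), from world to camera coordinates, as OpenCV has them. Camera axes: x right, y down, z forward; pixel columns grow to the right and rows downward; lengths in m; the calibration is good to about 2 mm. A picture is of the moment at which its call begins: read the wrist's pose just before it. camera_params takes no time and is no camera call; for the wrist camera it gives the pose at the moment of the call.
- manip.job_done(): hands the job in; it is judged then, once.
The state is a dict: "time_s": time; "q": joint angles; "joint_vel": joint speeds; "joint_torque": joint torques, N m; "ee_pos": TCP position; "tcp_rot": TCP orientation; "force": force on the tool from outside, world axes, zero at the start; "ft_torque": the same for the moment, N m; "finger_gap": opening from 0.0 (shut) to 1.0 (fully open); "gripper_force": force on a finger pad.
Only numpy, scipy, OpenCV 4.12 (cv2) and the standard library are available. Lean on these libraries where they do the work, as an engineer would, in place of code of your own. Each camera call takes 0.05 s, during which the arm holds its last target. There are 200 camera calls.

## Task

Bring the toroid choke on the indexing table round to the fixed pointer at the table's back: press the spring plunger on the index arm down with the fingertips to free the table, turn the table one notch the way that brings the choke to the pointer, and let the plunger spring fully up so that the table is locked there. Do not touch, lift or shift the parts that ride on the table, do not lean on the plunger with great force, and leave the things lying round about where they are. Do not grip anything.

Things in the scene. Friction and masses are not known exactly. Their poses are not given: they have to be found in the camera images.
- index_table (a joint): Table angle (rad) about the upright axis at table_axis, counter-clockwise from above positive; starts at 0, locked. Notches at -1.047, 0, +1.047 (60 degrees apart), stops at +-1.3. Aluminium disc 164 mm across, top 54 mm above the worktable; its index arm (towards the robot at first) carries the plunger 110 mm from the axis. Unlocked, 2 N at the plunger turns it; locked, it has 1 degree of play.
- plunger (a joint): How far the spring plunger is pressed down (m): 0 up, 0.014 at the stop; 4.5 N starts it, 8 N at the stop. Pressed over 0.009 it frees the table. Let go between notches, its key rides under the notched plate at 0.009 and it springs up to 0 when a notch comes past, locking the table (a fingertip in its way stops it partly up, also locked below 0.0065). It turns with the table.
- plunger_dish (a point): Middle of the floor of the black dished cap on the plunger; moves with it. 82 mm above the worktable when up, 68 mm when pressed right down. The dish is 52 mm wide inside, 61 mm outside, its rim 10 mm above its floor: fingertips in it can press down and also push the rim sideways to carry the table round. Its middle is 110 mm from table_axis in plan. Nothing stands above it.
- table_axis (a point): Centre of the table's top face, 54 mm above the worktable; fixed. Its x axis points from the axis to the pointer; at table angle 0 the index arm points along -x.
- pointer_spot (a point): Fixed point at the height of the table's top, 55 mm from the axis towards the pointer: where the middle of the choke must come. The pointer is a horizontal steel point 74 mm above the worktable on a post at the back of the base, 128 mm from the axis.
- toroid_choke: Ring-shaped wound choke, 44 x 42 x 17 mm, lying loose on the table, origin at the middle of its underside. It starts 55 mm from the axis, 60 degrees to one side or the other of the pointer.
- insulator: Ribbed standoff insulator, 31 mm across and 35 mm high, standing loose on the table 60 degrees to the other side of the pointer; origin at the middle of its underside.
- hex_bolt: Hex bolt with nut, 13 x 35 x 15 mm, lying loose on the table before the pointer at the start; origin at the middle of its underside.
- combination_pliers: Pliers with dark handles, 172 mm long, lying on the worktable. A bystander; origin at the middle of its underside.
- solder_spool: Spool of solder wire, 76 mm across, 42 mm high, on the worktable. A bystander; origin at the middle of its underside.
- tape_black: Roll of black tape, 69 mm across, 19 mm high, flat on the worktable. A bystander; origin at the middle of its underside.
- screwdriver_small: Small screwdriver, 180 mm long, lying on the worktable. A bystander; origin at the middle of its underside.
Mind the look-alikes: they are no part of the job. What is shaped like the insulator but white is not meant. There is more than one size of the toroid_choke; the job needs the smaller.

How it is judged:
By the outcome, as a careful person would: the job done as asked, in the order asked, and still so for the second after the job is handed in, with the robot touching nothing.
It also fails if it takes over 42 s, if anything falls off the work surface, if the arm or the gripper's body presses on something with over 40 N, if the wrist force passes 120 N, or if a joint passes its speed limit or range.

## Working session

There is one attempt and no reset: what is moved stays moved. The work goes in short steps, Python scripts to look and compute and a tool call to move; the robot and the scene stay as the last step left them, time stands still between calls to the robot, and variables do not carry over. Pictures are saved under pics/ and viewed, at most 10 in all, crops included, and the job is handed in when it is done.

Besides the shell and the picture viewer there is one more tool, called after "Call:" in YAML: its name, and indented under it one key for each argument. step_arm: Moves the arm, as the interface text tells. Its arguments: {"type":"object","properties":{"increments":{"type":"array"},"grip":{"type":"number"},"newtons":{"type":"number"}},"required":["increments"]}

```bash
mkdir -p pics; cat > h.py <<'E'
from station import manip
import numpy as np, cv2
def cap(n):
    p=manip.camera_params(n); im,d=manip.capture(n)
    return im,d,np.array(p["intrinsics"]),cv2.Rodrigues(np.array(p["rvec"]))[0],np.array(p["tvec"]).ravel()
def pts(d,K,R,t):
    v,u=np.indices(d.shape)
    c=np.stack([(u-K[0,2])/K[0,0]*d,(v-K[1,2])/K[1,1]*d,d],-1)
    return (c-t)@R
E
python3 - <<'E'
from h import *
for n in("top","scene"):
    im,d,K,R,t=cap(n); np.savez(f"{n}.npz",im=im,d=d,K=K,R=R,t=t)
    cv2.imwrite(f"pics/{n}.png",im[:,:,::-1]); print(n,-R.T@t)
s=manip.state();print(s["time_s"],s["ee_pos"],s["tcp_rot"],s["force"],s["finger_gap"])
E
```

```text
top [ 0.41682303 -0.09775932  1.13761111]
scene [-0.35906516 -0.69555981  0.63000596]
0.1 [0.24371211 0.57504318 0.23401998] [ 1.99084410e-01  9.79982086e-01 -7.08857419e-04 -8.39090932e-05] [-0.59006305  0.06856272 -0.24689566] 1.0002692445086836
```

View pics/top.png

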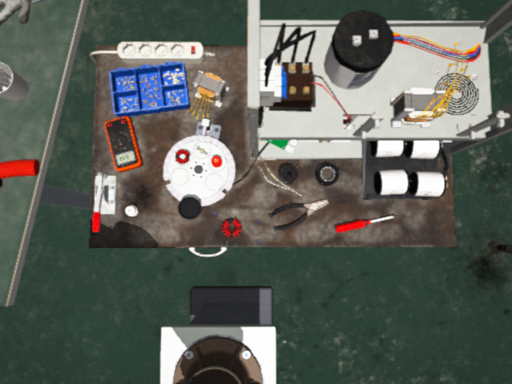

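View pics/scene.png

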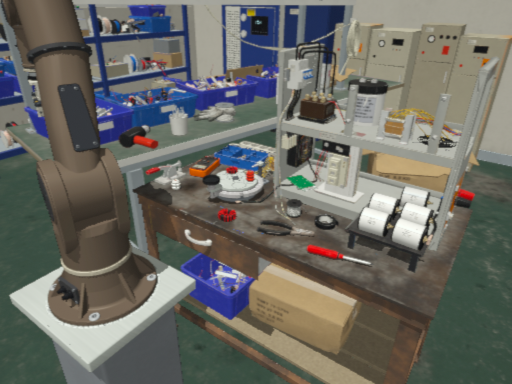

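The top view shows the disc at (200,170), the black cap at (190,207) and the pointer at (207,130). A dark red ring is at (182,156) and a red object at (217,160). Possible look-alikes are the larger red toroid on the bench at (231,228) and the white insulator at (131,211). I'll measure these and check a close crop.

```bash
python3 - <<'E'
from h import *
z=np.load("top.npz");im,d,K,R,t=[z[k] for k in("im","d","K","R","t")]
P=pts(d,K,R,t)
cv2.imwrite("pics/crop.png",cv2.resize(im[115:245,110:260,::-1],None,fx=4.5,fy=4.5,interpolation=cv2.INTER_CUBIC))
for n,(u,v) in dict(disc=(200,172),cap=(190,207),ring=(182,156),red=(217,160),pointer=(207,130),bigring=(231,217),white=(131,211)).items(): print(n,P[v,u].round(3))
roi=np.zeros(d.shape,bool);roi[120:225,150:245]=1
m=roi&(abs(P[...,2]-.054)<.006)
hull=cv2.convexHull(np.argwhere(m)[:,::-1].astype(np.int32)); 
top=P[m]; 
# disc: robust circle fit via minEnclosingCircle on the largest blob opened
mm=cv2.morphologyEx(m.astype(np.uint8),cv2.MORPH_CLOSE,np.ones((9,9)));mm=cv2.morphologyEx(mm,cv2.MORPH_OPEN,cv2.getStructuringElement(2,(31,31)))
(c,r)=cv2.minEnclosingCircle(np.argwhere(mm)[:,::-1].astype(np.float32));print("disc px",c,r)
def ray(u,v,h):
    C=-R.T@t; w=R.T@np.linalg.inv(K)@[u,v,1]; return C+w*(h-C[2])/w[2]
print("axis",ray(*c,.054).round(4),"radius",r*(d[170,200])/K[0,0])
g=im.max(2); dark=roi&(g<60); dark[:190]=0
n,l,s,ce=cv2.connectedComponentsWithStats(dark.astype(np.uint8));i=1+s[1:,4].argmax()
print("cap",s[i],ce[i],ray(*ce[i],.09).round(4))
E
```

```text
disc [0.576 0.048 0.061]
cap [0.479 0.071 0.083]
ring [0.622 0.099 0.056]
red [ 0.604 -0.001  0.091]
pointer [0.704 0.035 0.021]
bigring [ 0.455 -0.034 -0.   ]
white [0.471 0.242 0.036]
disc px (198.5, 169.5) 29.538209915161133
axis [0.5844 0.0536 0.054 ] radius 0.08099088732572642
cap [178 198  23  21 378] [189.2962963 207.9021164] [0.4762 0.0715 0.09  ]
```

View pics/crop.png

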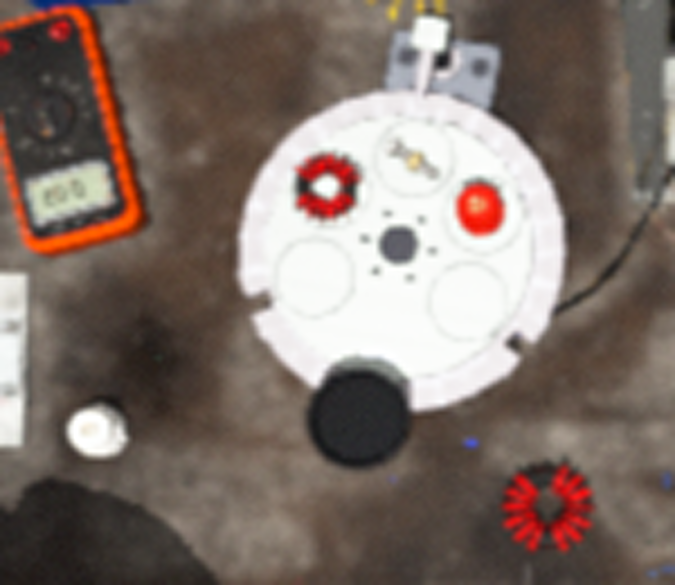

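The crop shows the small red choke on the disc at crop (327,187), to the left (+y) of the pointer. The bolt is at the pointer at (413,158), and the red insulator is on the right at (480,208). The larger choke at (548,507) and the white insulator are both on the bench, so they are decoys. The choke needs a clockwise turn of -60°, which carries the cap towards +y. Next I'll check path clearance and compute the increments.

```bash
cat >> h.py <<'E'
from scipy.spatial.transform import Rotation as Ro
def inc(target):
    s=manip.state(); return (Ro.from_quat(s["tcp_rot"]).inv().apply(np.array(target)-s["ee_pos"])*1e3).round(1)
E
python3 - <<'E'
from h import *
for n in("top","scene"):
    z=np.load(n+".npz");P=pts(z["d"],z["K"],z["R"],z["t"])
    q=P[(z["d"]>0)]
    for y0 in np.arange(-.1,.75,.1):
        m=(q[:,1]>y0)&(q[:,1]<y0+.1)&(q[:,0]>.2)&(q[:,0]<.62)&(q[:,2]<.7)
        print(n,y0.round(2),m.sum(),np.percentile(q[m,2],[50,99,100]).round(3) if m.sum() else "")
print(inc([.476,.0715,.16]),inc([.476,.0715,.235]))
E
```

```text
top -0.1 3963 [0.    0.399 0.495]
top 0.0 4015 [0.03  0.092 0.096]
top 0.1 3444 [-0.     0.058  0.093]
top 0.2 3806 [-0.     0.035  0.039]
top 0.3 2699 [0.    0.072 0.075]
top 0.4 1241 [-0.712  0.105  0.108]
top 0.5 5638 [0.058 0.105 0.109]
top 0.6 990 [-0.72  -0.709 -0.704]
top 0.7 1603 [-0.72  -0.709 -0.704]
scene -0.1 5424 [-0.354  0.39   0.496]
scene 0.0 4419 [-0.13   0.089  0.095]
scene 0.1 3196 [-0.438  0.055  0.093]
scene 0.2 2681 [-0.102  0.034  0.038]
scene 0.3 1421 [-0.025  0.07   0.075]
scene 0.4 302 [0.054 0.104 0.107]
scene 0.5 2437 [0.06 0.56 0.58]
scene 0.6 780 [0.157 0.619 0.619]
scene 0.7 560 [0.097 0.183 0.185]
[-410.3 -372.9   74.6] [-4.104e+02 -3.730e+02 -4.000e-01]
```

Call:
step_arm:
  increments:
    - [-28,-25,0,0,0,0]
    - [-56,-51,0,0,0,0]
    - [-84,-76,0,0,0,0]
    - [-112,-102,0,0,0,0]
    - [-140,-127,0,0,0,0]
    - [-168,-153,0,0,0,0]
    - [-196,-178,0,0,0,0]
    - [-224,-204,0,0,0,0]
    - [-252,-229,0,0,0,0]
    - [-280,-255,0,0,0,0]
  grip: 0
  newtons: 3

```text
time_s: 0.93
ee_pos: [0.4024, 0.2296, 0.2347]
tcp_rot: [0.199, 0.98, 0.0, -0.0]
force: [1.0, 0.5, 0.6]
finger_gap: 0.325
gripper_force: 0.0
```

Call:
step_arm:
  increments:
    - [-28,-25,0,0,0,0]
    - [-56,-51,0,0,0,0]
    - [-84,-76,0,0,0,0]
    - [-110,-100,0,0,0,0]
    - [-130,-118,0,0,0,0]
    - [-130,-118,0,0,0,0]
    - [-130,-118,0,0,0,0]
    - [-130,-118,0,0,0,0]

```text
time_s: 1.6
ee_pos: [0.4753, 0.0727, 0.2344]
tcp_rot: [0.199, 0.98, 0.0, -0.0]
force: [-0.7, -0.1, -0.2]
finger_gap: 0.002
gripper_force: 0.0
```

```bash
python3 - <<'E'
from h import *
s=manip.state();print(s["ee_pos"],s["q"],s["finger_gap"],s["force"])
im,d,K,R,t=cap("wrist");cv2.imwrite("pics/w1.png",im[:,:,::-1]);np.savez("w1.npz",im=im,d=d,K=K,R=R,t=t)
im,d,K,R,t=cap("top");np.savez("top2.npz",im=im,d=d,K=K,R=R,t=t)
E
```

```text
[0.47534198 0.07266322 0.2344345 ] [-0.51288127  0.1975641   0.29815484  1.93116441 -0.06810242  1.02316659
  0.98545717] 0.0018933124521228434 [-0.73191209 -0.07259564 -0.21807451]
```

View pics/w1.png

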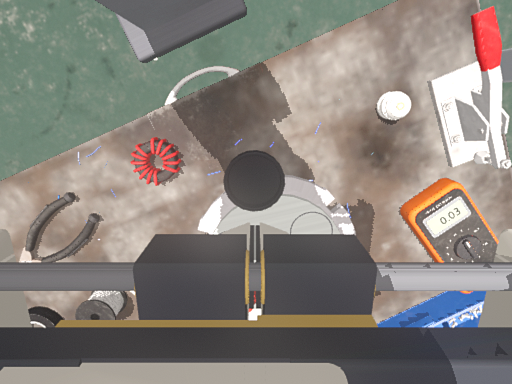

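The wrist view shows the dish at (254,180), the closed fingertips at (255,230), and the finger carriers on either side. I'll measure the dish and the gripper geometry from the depth image.

```bash
python3 - <<'E'
from h import *
z=np.load("w1.npz");im,d,K,R,t=[z[k] for k in("im","d","K","R","t")]
P=pts(d,K,R,t)
dark=(im.max(2)<70);dark[225:]=0;dark[:140]=0;dark[:,:200]=0;dark[:,310:]=0
n,l,s,ce=cv2.connectedComponentsWithStats(dark.astype(np.uint8));i=1+s[1:,4].argmax();m=l==i
print(s[i],ce[i],P[m].min(0),P[m].max(0))
rim=m&(P[...,2]>.088);fl=m&(abs(P[...,2]-.083)<.004)
for q in(rim,fl):
    c,r=cv2.minEnclosingCircle(P[q][:,:2].astype(np.float32));print(q.sum(),np.round(c,4),round(r,4),np.median(P[q][:,2]))
S=manip.state();T=Ro.from_quat(S["tcp_rot"]).inv().apply(P.reshape(-1,3)-S["ee_pos"]).reshape(P.shape)
for u,v in[(255,228),(255,240),(246,250),(264,250),(246,290),(255,300),(200,240),(310,240),(140,240),(370,240),(200,300),(60,275),(250,322)]:print((u,v),(T[v,u]*1e3).round(0))
E
```

```text
[230 150  52  34 728] [255.19642857 162.70054945] [0.4044183  0.05459702 0.08095945] [0.48841238 0.10210511 0.38542059]
211 [0.4445 0.0943] 0.0409 0.09257342318890789
510 [0.4689 0.077 ] 0.0259 0.08301605021075562
(255, 228) [11. -1.  2.]
(255, 240) [ 10.  -1. -11.]
(246, 250) [ 35.  -4. -70.]
(264, 250) [ 37.   1. -75.]
(246, 290) [ 28.  -3. -80.]
(255, 300) [-147.   -1.  157.]
(200, 240) [ 37. -17. -68.]
(310, 240) [ 37.  15. -68.]
(140, 240) [-108. -157.  235.]
(370, 240) [-107.  154.  232.]
(200, 300) [ 27. -15. -82.]
(60, 275) [ 30. -55. -75.]
(250, 322) [ 22.  -2. -84.]
```

```bash
python3 - <<'E'
from h import *
z=np.load("w1.npz");im,d,K,R,t=[z[k] for k in("im","d","K","R","t")]
P=pts(d,K,R,t); roi=np.zeros(d.shape,bool);roi[140:222,210:300]=1
roi&=im.max(2)<110
for a,b in((.0885,.1),(.079,.086)):
    q=(roi&(P[...,2]>a)&(P[...,2]<b)).astype(np.uint8)
    n,l,s,ce=cv2.connectedComponentsWithStats(q,connectivity=8);i=1+s[1:,4].argmax()
    X=P[l==i];c,r=cv2.minEnclosingCircle(X[:,:2].astype(np.float32));print(s[i],np.round(c,4),round(r,4),np.median(X[:,2]).round(4))
print(inc([.476,.0715,.11]))
E
```

```text
[224 151  61  60 778] [0.4754 0.071 ] 0.0302 0.0926
[ 228  156   53   50 2028] [0.4762 0.0709] 0.0262 0.083
[ -1.5  -1.5 124.5]
```

Two fits agree: the dish centre is (0.476, 0.071), with rim radius 30.2 mm at z 92.6 mm and floor radius 26.2 mm at 83 mm. These match the given sizes, so I'm descending.

Call:
step_arm:
  increments:
    - [-1,-1,30,0,0,0]
    - [-1.5,-1.5,60,0,0,0]
    - [-1.5,-1.5,90,0,0,0]
    - [-1.5,-1.5,115,0,0,0]
    - [-1.5,-1.5,130,0,0,0]
    - [-1.5,-1.5,136,0,0,0]
    - [-1.5,-1.5,140,0,0,0]
    - [-1.5,-1.5,142,0,0,0]
    - [-1.5,-1.5,142,0,0,0]

```text
time_s: 2.45
ee_pos: [0.477, 0.0706, 0.0932]
tcp_rot: [0.199, 0.98, 0.0, 0.0]
force: [0.0, -0.1, 0.0]
finger_gap: 0.004
gripper_force: 0.0
```

Call:
step_arm:
  increments:
    - [0,0,2,0,0,0]
    - [0,0,4,0,0,0]
    - [0,0,6,0,0,0]
    - [0,0,8,0,0,0]
    - [0,0,8,0,0,0]

```text
time_s: 2.87
ee_pos: [0.4774, 0.0704, 0.085]
tcp_rot: [0.199, 0.98, 0.0, 0.001]
force: [-0.0, 1.1, 4.9]
finger_gap: 0.005
gripper_force: 2.3
```

Call:
step_arm:
  increments:
    - [0,0,2,0,0,0]
    - [0,0,4,0,0,0]
    - [0,0,6,0,0,0]
    - [0,0,7,0,0,0]
    - [0,0,7,0,0,0]

```text
time_s: 3.28
ee_pos: [0.4774, 0.0704, 0.078]
tcp_rot: [0.199, 0.98, 0.0, 0.001]
force: [1.4, 0.9, 6.3]
finger_gap: 0.004
gripper_force: 3.2
```

```bash
cat >> h.py <<'E'
A=np.array([.5845,.0533])
def arc(a,z,r=.11): return [*(A+r*np.array([np.cos(np.radians(a)),np.sin(np.radians(a))])),z]
E
python3 - <<'E'
from h import *
print(manip.state()["force"])
for a in np.arange(169,139,-3): print(a,inc(arc(a,.077)))
E
```

```text
[1.35890346 0.93723061 6.27766085]
169 [2.3 3.3 1. ]
166 [3.3 8.9 1. ]
163 [ 4.1 14.7  1. ]
160 [ 4.5 20.4  1. ]
157 [ 4.7 26.2  1. ]
154 [ 4.5 31.9  1. ]
151 [ 4.1 37.7  1.1]
148 [ 3.3 43.4  1.1]
145 [ 2.3 49.   1.1]
142 [ 0.9 54.6  1.1]
```

Slow first arc: 3° per row, about 70 mm/s.

Call:
step_arm:
  increments:
    - [1,1.5,1,0,0,0]
    - [2,3.5,1.3,0,0,0]
    - [3,6.5,1.3,0,0,0]
    - [3.5,10,1.3,0,0,0]
    - [4,13,1.3,0,0,0]
    - [4.3,16,1.3,0,0,0]
    - [4.5,19,1.3,0,0,0]
    - [4.6,22,1.3,0,0,0]
    - [4.7,25,1.3,0,0,0]
    - [4.7,26,1.3,0,0,0]

```text
time_s: 4.12
ee_pos: [0.483, 0.0957, 0.0768]
tcp_rot: [0.199, 0.98, 0.0, 0.0]
force: [0.1, -1.8, 7.0]
finger_gap: 0.003
gripper_force: 3.4
```

```bash
python3 - <<'E'
from h import *
print(manip.state()["ee_pos"])
im,d,K,R,t=cap("wrist");w=im
im,d,K,R,t=cap("top")
a=cv2.resize(im[115:245,130:250],(360,390),interpolation=2);b=cv2.resize(w[100:384,100:400],(412,390))
cv2.imwrite("pics/m1.png",np.hstack([a,b])[:,:,::-1])
for a in np.arange(154,122,-3): print(a,inc(arc(a,.077)))
E
```

```text
[0.48295077 0.09569647 0.07676951]
154 [-0.2  6.3 -0.2]
151 [-0.6 12.  -0.2]
148 [-1.4 17.7 -0.2]
145 [-2.4 23.4 -0.2]
142 [-3.8 29.  -0.2]
139 [-5.4 34.5 -0.2]
136 [-7.3 39.9 -0.2]
133 [-9.5 45.3 -0.2]
130 [-12.   50.5  -0.1]
127 [-14.8  55.5  -0.1]
124 [-17.8  60.4  -0.1]
```

View pics/m1.png

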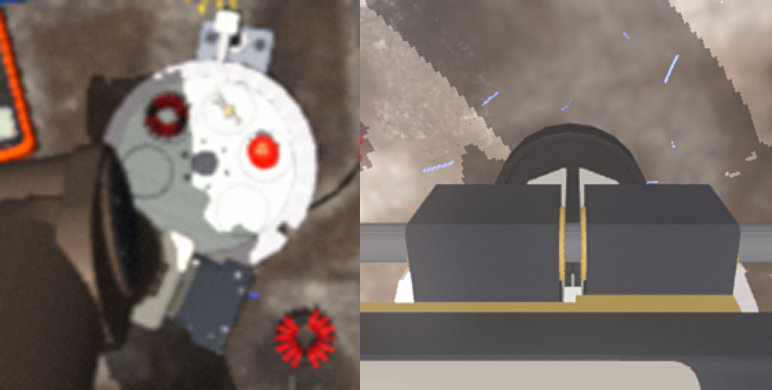

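The wrist view shows the tips seated in the dish. In the top view the choke has turned about 12° clockwise with the fingers, so I'm continuing.

Call:
step_arm:
  increments:
    - [0,4,0,0,0,0]
    - [-0.4,9,0,0,0,0]
    - [-1.1,15,0,0,0,0]
    - [-2,21,0,0,0,0]
    - [-3.2,27,0,0,0,0]
    - [-4.8,33,0,0,0,0]
    - [-6.5,38,0,0,0,0]
    - [-8.5,43,0,0,0,0]
    - [-10,46,0,0,0,0]
    - [-10,46,0,0,0,0]

```text
time_s: 5.05
ee_pos: [0.51, 0.1348, 0.0767]
tcp_rot: [0.199, 0.98, 0.0, 0.0]
force: [0.3, 1.5, 6.8]
finger_gap: 0.007
gripper_force: 3.4
```

```bash
cat >> h.py <<'E'
def angles(sfx):
    im,d,K,R,t=cap("top"); np.savez(sfx+".npz",im=im,d=d,K=K,R=R,t=t)
    C=-R.T@t; h=cv2.cvtColor(im,cv2.COLOR_RGB2HSV); v,u=np.indices(d.shape)
    m=((h[...,0]<8)|(h[...,0]>172))&(h[...,1]>150)&(h[...,2]>40)&(np.hypot(u-198.5,v-169.5)<27)
    n,l,s,ce=cv2.connectedComponentsWithStats(cv2.dilate(m.astype(np.uint8),np.ones((3,3))))
    for i in range(1,n):
        if s[i,4]>25:
            for hh in(.065,.08):
                w=R.T@np.linalg.inv(K)@[*ce[i],1]; p=(C+w*(hh-C[2])/w[2])[:2]-A
                print("red",s[i,4],hh,np.linalg.norm(p).round(4),np.degrees(np.arctan2(p[1],p[0])).round(1))
E
python3 - <<'E'
from h import *
S=manip.state();p=S["ee_pos"][:2]-A;print(S["ee_pos"],np.linalg.norm(p),np.degrees(np.arctan2(p[1],p[0])))
angles("t3")
for a in np.arange(136,106,-3): print(a,inc(arc(a,.077)))
E
```

```text
[0.51002    0.13481444 0.07668502] 0.11041681512043043 132.41804283070823
red 157 0.065 0.0559 16.3
red 157 0.08 0.0523 14.8
red 130 0.065 0.0526 -103.0
red 130 0.08 0.0545 -104.9
136 [ 2.3 -6.5 -0.3]
133 [ 0.1 -1.2 -0.3]
130 [-2.4  4.  -0.3]
127 [-5.2  9.1 -0.3]
124 [-8.2 14.  -0.3]
121 [-11.4  18.7  -0.3]
118 [-14.9  23.3  -0.2]
115 [-18.7  27.7  -0.2]
112 [-22.7  31.9  -0.2]
109 [-26.8  35.8  -0.2]
```

The choke is at 16° and needs to reach −9.4°. I'll turn to about −51°, still pressed, then raise the tips so the key rides the plate.

Call:
step_arm:
  increments:
    - [-2.4,4,0,0,0,0]
    - [-5.2,9,0,0,0,0]
    - [-8.2,14,0,0,0,0]
    - [-11.4,18.5,0,0,0,0]
    - [-14.5,22.5,0,0,0,0]
    - [-16,24.5,0,0,0,0]
    - [-16,24.5,0,0,0,0]
    - [-16,24.5,-4,0,0,0]
    - [-16,24.5,-8,0,0,0]
    - [-16,24.5,-8,0,0,0]

```text
time_s: 5.93
ee_pos: [0.5339, 0.1505, 0.0848]
tcp_rot: [0.199, 0.98, 0.0, 0.0]
force: [-0.0, -0.7, -0.5]
finger_gap: 0.007
gripper_force: 0.0
```

```bash
python3 - <<'E'
from h import *
S=manip.state();p=S["ee_pos"][:2]-A;print(S["ee_pos"],np.linalg.norm(p),np.degrees(np.arctan2(p[1],p[0])))
angles("t4")
for a in np.arange(116,98,-2): print(a,inc(arc(a,.085)))
E
```

```text
[0.53392372 0.15049802 0.0848452 ] 0.10956923118893239 117.48988541419101
red 165 0.065 0.0556 2.6
red 165 0.08 0.0524 0.5
red 131 0.065 0.0526 -118.3
red 131 0.08 0.0548 -119.4
116 [-1.7  2.6 -0.5]
114 [-4.2  5.5 -0.5]
112 [-6.9  8.2 -0.5]
110 [-9.7 10.9 -0.5]
108 [-12.5  13.5  -0.5]
106 [-15.5  15.9  -0.5]
104 [-18.5  18.3  -0.5]
102 [-21.6  20.5  -0.5]
100 [-24.8  22.7  -0.5]
```

Vertical force is zero, so the key is riding the plate as intended. Now I'll push the rim slowly towards the notch.

Call:
step_arm:
  increments:
    - [-1.5,2,0,0,0,0]
    - [-3,4,0,0,0,0]
    - [-4.5,5.7,0,0,0,0]
    - [-6,7.3,0,0,0,0]
    - [-7.5,8.8,0,0,0,0]
    - [-9,10.3,0,0,0,0]
    - [-10.5,11.7,0,0,0,0]
    - [-10.5,11.7,0,0,0,0]

```text
time_s: 6.65
ee_pos: [0.5484, 0.1571, 0.0843]
tcp_rot: [0.199, 0.98, -0.0, -0.0]
force: [-1.5, -2.1, -0.1]
finger_gap: 0.009
gripper_force: 1.1
```

```bash
python3 - <<'E'
from h import *
S=manip.state();p=S["ee_pos"][:2]-A;print(S["ee_pos"],np.linalg.norm(p),np.degrees(np.arctan2(p[1],p[0])))
angles("t5")
for a in np.arange(110,90,-2): print(a,inc(arc(a,.085)))
E
```

```text
[0.54835289 0.15712629 0.0842782 ] 0.10993867458911355 109.19555456258956
red 160 0.065 0.0553 -2.3
red 160 0.08 0.0523 -4.7
red 130 0.065 0.0526 -122.2
red 130 0.08 0.0549 -123.1
110 [ 1.2 -1.2 -0.6]
108 [-1.6  1.4 -0.6]
106 [-4.6  3.8 -0.6]
104 [-7.6  6.2 -0.6]
102 [-10.7   8.4  -0.6]
100 [-13.9  10.6  -0.6]
98 [-17.2  12.6  -0.6]
96 [-20.5  14.5  -0.6]
94 [-23.9  16.3  -0.6]
92 [-27.3  18.   -0.6]
```

Call:
step_arm:
  increments:
    - [-1.5,1.3,0,0,0,0]
    - [-3,2.6,0,0,0,0]
    - [-4.5,3.8,0,0,0,0]
    - [-6,5,0,0,0,0]
    - [-7.5,6.1,0,0,0,0]
    - [-9,7.2,0,0,0,0]
    - [-9,7.2,0,0,0,0]

```text
time_s: 7.28
ee_pos: [0.5603, 0.1605, 0.0849]
tcp_rot: [0.199, 0.98, 0.0, 0.001]
force: [0.0, -1.5, 5.2]
finger_gap: 0.005
gripper_force: 2.5
```

```bash
python3 - <<'E'
from h import *
S=manip.state();p=S["ee_pos"][:2]-A;print(S["ee_pos"],S["force"],np.linalg.norm(p),np.degrees(np.arctan2(p[1],p[0])))
angles("t6")
for a in np.arange(102,92,-1): print(a,inc(arc(a,.085)))
E
```

```text
[0.56032476 0.16046591 0.0848538 ] [ 0.00740167 -1.53116618  5.19272288] 0.10985888229600918 102.71239461861973
red 165 0.065 0.0553 -8.3
red 165 0.08 0.0525 -11.0
red 130 0.065 0.0522 -129.8
red 130 0.08 0.0546 -130.2
102 [-1.2  1.  -0.2]
101 [-2.8  2.  -0.2]
100 [-4.4  3.1 -0.2]
99 [-6.   4.1 -0.2]
98 [-7.6  5.1 -0.2]
97 [-9.3  6.1 -0.2]
96 [-11.    7.1  -0.2]
95 [-12.7   8.   -0.2]
94 [-14.4   8.9  -0.2]
93 [-16.1   9.7  -0.2]
```

The vertical force jumped to 5.2 N, so the key has sprung into the notch with the choke near −9°. I'll lift off, backing away from the rim first.

Call:
step_arm:
  increments:
    - [2,-2,-2,0,0,0]
    - [3,-3,-6,0,0,0]
    - [4,-4,-12,0,0,0]
    - [4,-4,-25,0,0,0]
    - [4,-4,-50,0,0,0]
    - [4,-4,-85,0,0,0]
    - [4,-4,-120,0,0,0]
    - [4,-4,-150,0,0,0]
    - [4,-4,-150,0,0,0]

```text
time_s: 8.08
ee_pos: [0.5562, 0.1591, 0.2408]
tcp_rot: [0.199, 0.98, 0.003, 0.003]
force: [1.3, 0.2, 0.2]
finger_gap: 0.01
gripper_force: 0.0
```

Call:
step_arm:
  increments:
    - [25,15,0,0,0,0]
    - [50,45,0,0,0,0]
    - [60,80,0,0,0,0]
    - [70,115,0,0,0,0]
    - [80,150,0,0,0,0]
    - [80,180,0,0,0,0]
    - [80,190,0,0,0,0]
    - [80,190,0,0,0,0]
    - [80,190,0,0,0,0]

```text
time_s: 8.83
ee_pos: [0.554, 0.3636, 0.2338]
tcp_rot: [0.199, 0.98, -0.001, -0.0]
force: [0.3, -1.0, 0.5]
finger_gap: 0.009
gripper_force: 0.0
```

```bash
python3 - <<'E'
from h import *
S=manip.state();print(S["ee_pos"],S["force"],S["time_s"])
angles("t7")
z=np.load("t7.npz");im=z["im"];P=pts(z["d"],z["K"],z["R"],z["t"])
m=(np.hypot(*(P[...,:2]-arc(110.6,0)[:2]).transpose(2,0,1))<.036)&(im.max(2)<90)
for a,b in((.0885,.1),(.077,.0865)):
    X=P[m&(P[...,2]>a)&(P[...,2]<b)]
    if len(X):
        c,r=cv2.minEnclosingCircle(X[:,:2].astype(np.float32));p=np.array(c)-A;print(len(X),np.median(X[:,2]),r,np.linalg.norm(p),np.degrees(np.arctan2(p[1],p[0])))
cv2.imwrite("pics/end.png",cv2.resize(im[115:245,110:260,::-1],None,fx=4,fy=4,interpolation=2))
E
```

```text
[0.5540075  0.36360493 0.23378687] [ 0.25396698 -1.01104492  0.46621796] 8.8333
red 159 0.065 0.0554 -6.2
red 159 0.08 0.0526 -8.8
red 127 0.065 0.0523 -127.4
red 127 0.08 0.0547 -128.0
99 0.09186669642504368 0.030348435044288635 0.1100158277439732 111.27399490807944
294 0.0823785698181898 0.02851514145731926 0.1095741708057156 111.81456452816573
```

View pics/end.png

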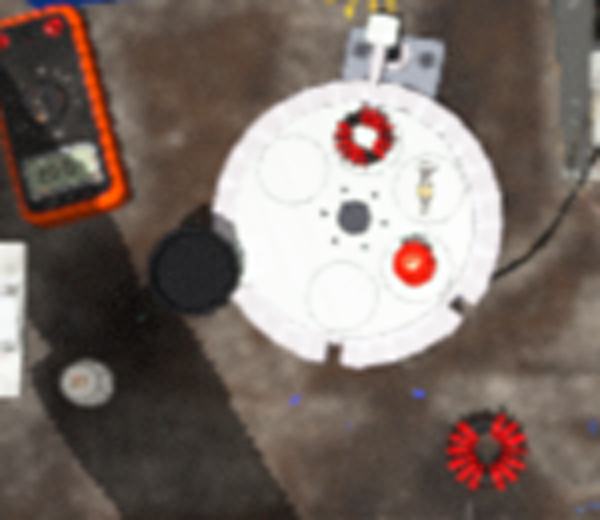

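The choke sits at the pointer, (365,135) in the crop. The cap is fully up, with its rim at 92 mm and floor at 82 mm, at 111° against the expected 110.6°. The other parts are still in their places and the robot is clear, so I'm handing in.

```bash
python3 -c "
from station import manip
print(manip.job_done())"
```

```text
the job is handed in; nothing more can be done
None
```

The table is turned one notch clockwise with the choke at the pointer, the plunger fully up and the table locked; the job was handed in with the robot clear at about 9 s.

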